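# Snap a grinding wheel onto its slanted storage peg

### The arm

A 6-joint arm with a two-finger parallel gripper is mounted at the origin on a cart in front of the work surface, level with it; the furniture and walls round the work are solid. World frame = base frame: x ahead of the robot, y to its left, z up, the work surface at z = 0. Lengths are in m, angles in rad, forces in N, time in s.
With the tool pointing down it reaches from about 0.3 to 0.875 m from the base axis. Payload 6.4 kg.
Tool frame: the origin (TCP) lies on the centre line of the jaws, within the pads' length; the fingertips stand 11 mm ahead of it and the grasp point (between the pads) lies 8 mm behind it (nose_length is the distance from the TCP to the fingertips, in m); z points along the fingers, x is the direction in which the jaws open and shut, and the axes are right-handed (so a half turn about z gives the same grasp; the last joint's range is limited). The gripper opens to 88 mm and grips with 3 to 60 N. Pads are 18 mm wide; open, the fingers measure 123 mm over their backs; the gripper's body (75 mm by 187 mm) begins 45 mm behind the grasp point.
Start: joints at [0.905, 0.181, 1.607, -0, 1.354, -0.206], TCP at [0.255, 0.515, 0.25] pointing down, gripper open.
Joint ranges: [-2.99, 2.99], [-0.89, 2.07], [0.3, 2.58], [-1.14, 4.28], [0, 2.63], [-3.12, 3.12]. Speed limits (rad/s): [2.57, 2.57, 3.01, 3.14, 3.14, 3.14].

### API

Orientations are given as a unit quaternion [x, y, z, w].
In Python, from station import get_state, grab_frame, get_calibration, sign_off, nose_length gives the robot as it stands.
- The arm moves only by the tool apply_moves, never from a script. Its argument "moves" is one flat list of numbers, 5 for each row, row after row: the shift along the tool's x, y, z in m, then the turn about the tool's z in degrees, then the opening in per cent of the stroke, from 0 (shut) to 100 (fully open). A call has exactly 10 rows; each row is the pose to reach, as a shift and turn from the pose commanded when the call began, along the tool's axes at that moment; what a row does not reach only later rows make up. A row lasts 1/8 s, in which the tool goes at most 62.5 mm and 10.7 degrees, less where a joint would pass 70% of its speed; a pose out of reach is approached as far as the arm can. A call with a gripper value outside its range is refused whole. The fingers move at their own pace and stop on an object; "grip_force" is the grip in N (left out, the last holds). Time passes only in rows, so rows that repeat a pose let the fingers close, or fill a call up. It gives the time, the measured TCP pose, the force and the opening at its end, in the units of the state.
- get_state(): the state, without advancing time (a new reading comes with each control period).
- grab_frame(name): name is "scene" or "top"; returns the picture (400x640x3 uint8, blue, green, red); there is no depth.
- get_calibration(name): a dict with "camera_matrix" (3x3 intrinsics, pixels), "D" ([k1, k2, p1, p2, k3] as OpenCV has them; the pictures are not rectified), "R" (3x3) and "t" (3): a world point X has camera coordinates R X + t. Camera axes: x right, y down, z forward; pixel columns grow to the right and rows downward; lengths in m; the calibration is good to about 2 mm. A picture is of the moment at which its call begins. get_calibration takes no time and is no camera call.
- sign_off(): hands the job in, once; it reports no verdict.
The state is a dict: "clock": time; "joint_pos": joint angles; "joint_vel": joint speeds; "joint_torque": joint torques, N m; "ee_pos": TCP position; "eef_rot": TCP orientation; "ft_force": force on the tool from outside, world axes, zero at the start; "moment": the same for the moment, N m; "width": opening from 0.0 (shut) to 1.0 (fully open).
Only numpy, scipy, OpenCV 4.12 (cv2) and the standard library are available. Lean on these libraries where they do the work, as an engineer would, in place of code of your own. Each camera call takes 0.05 s, during which the arm holds its last target.

### The job

Put the grey grinding wheel away on the slanted peg of the steel holder: bring it up in line with the peg, slide it on along the peg's axis and press it past the sprung keeper until it meets the rubber washer at the foot of the peg and the keeper has snapped out over it. Make sure of it by holding it pressed down there with a steady 10 to 20 N for a moment, then let go. Do not ram it: the holder must never be loaded with more than 25 N, and how far the peg sticks out of its sleeve is not known, so go by feel. Leave the other things on the bench alone.

Things in the scene. Friction and masses are not known exactly. Their poses are not given: they have to be found in the camera images.
- wheel_mid (a point): grinding wheel: plain grey thick ring lying flat on the bench, outer diameter 56 mm, 32 mm thick, bore 22 mm right through with a thin steel ring round it on both faces; about 0.16 kg. This point is its centre, 16 mm above the bench at the start; z is the axis of the bore. Both faces are alike. It lies left or right of the robot's middle, the holder on the other side
- peg: slanted steel peg in its sleeve on the holder. Origin on its axis 125 mm above the bench; z runs to its tip, 62 deg above level, towards the robot's side; x away from the robot and up, y level. The peg sticks out by an unmeasured s = 0 to 18 mm: the rubber washer (32 mm wide) lies at z = s, the rounded tip at z = s + 46 mm; diameter 18.5 mm, 1.75 mm play in the bore. Wheel home: its centre at z = s + 16 mm
- keeper (a joint): sprung keeper in the peg's upper (+x) side, in m: 0 = out, 4.75 mm proud; grows as it is pushed in. Its slope faces the tip: a wheel slid on drives it in over the first 10 mm, taking about 3 to 12 N along the peg, then slides on with little force; at the foot it snaps out over the wheel's upper face, 33 mm above the washer. The washer gives about 1 mm per 20 N, then all is solid
- stand: the holder that carries the peg, fixed to the bench: steel base plate 115 x 90 x 10 mm, a post and a 34 mm wide clamp block under the sleeve of the peg. Origin on the bench, 10 mm behind the peg's origin; x points away from the robot's side, z up. The holder with peg and keeper must not be loaded with more than 25 N
- sheave: bystander: dark turned wooden sheave, 63 mm diameter, 22 mm high, grooved rim; origin at the centre of its underside; leave alone
- brass_tin: bystander: open brass-coloured tin, 58 mm diameter, 39 mm high; origin at the centre of its underside; leave alone
Not all that is in view belongs to the job. What is shaped like the part that bears wheel_mid but blue is not meant.

How it is judged:
On the way, in this order (a step that is already met when the one before it is completed fails the run):
1. the wheel is threaded on the peg's tip, in line with the peg, not yet home (z of wheel_mid in the frame of peg between 0.04 and 0.058 m and x of wheel_mid in the frame of peg between -0.006 and 0.006 m and y of wheel_mid in the frame of peg between -0.006 and 0.006 m and angle between the z axis of wheel_mid and the z axis of peg, either way round below 0.2 rad), for 0.05 s.
2. the wheel is past the keeper and held pressed down on the washer (z of wheel_mid in the frame of peg below 0.038 m and value of joint keeper below 0.0015 m and contact force between wheel and stand above 8 N), for 0.25 s.
At the end, for the whole second after the job is handed in: the wheel is at rest on the foot of the peg (centre less than 38 mm along z from the peg's origin, within 6 mm of the peg's axis in x and y, in line with it within 0.15 rad) and the keeper has sprung out over it (less than 1.5 mm pushed in) (z of wheel_mid in the frame of peg below 0.038 m and x of wheel_mid in the frame of peg between -0.006 and 0.006 m and y of wheel_mid in the frame of peg between -0.006 and 0.006 m and angle between the z axis of wheel_mid and the z axis of peg, either way round below 0.15 rad and value of joint keeper below 0.0015 m and linear speed of wheel below 0.02 m/s); the robot touches nothing.
It fails at once if the holder is loaded with more than 25 N (contact force between anything else and stand above 25 N).
It fails at once if the sheave is shifted by more than 20 mm (distance of sheave from where it was at the start of the episode above 0.02 m).
It fails at once if the brass tin is shifted by more than 20 mm (distance of brass_tin from where it was at the start of the episode above 0.02 m).
It also fails if it takes over 54 s, if anything falls off the work surface, if the arm or the gripper's body presses on something with over 40 N, if the wrist force passes 120 N, or if a joint passes its speed limit or range.

## Working session

There is one attempt and no reset: what is moved stays moved. The work goes in short steps, Python scripts to look and compute and a tool call to move; the robot and the scene stay as the last step left them, time stands still between calls to the robot, and variables do not carry over. Pictures are saved under pics/ and viewed, and the job is handed in when it is done.

Besides the shell and the picture viewer there is one more tool, called after "Request:" by a JSON object that holds its "fn" and its "kwargs". apply_moves: Moves the arm, as the interface text tells. Its arguments: {"type":"object","properties":{"moves":{"type":"array","items":{"type":"number"}},"grip_force":{"type":"number"}},"required":["moves"]}

```bash
ls; mkdir -p pics; python3 - <<'E'
from station import *
import cv2
for n in("scene","top"):
    cv2.imwrite(f"pics/{n}0.png",grab_frame(n)); c=get_calibration(n); print(n,c)
print(get_state(), nose_length() if callable(nose_length) else nose_length)
E
```

```text
pics
scene {'camera_matrix': array([[488.80699434,   0.        , 323.75914083],
       [  0.        , 488.80699434, 192.44099777],
       [  0.        ,   0.        ,   1.        ]]), 'D': array([-0.09714373,  0.        ,  0.        ,  0.        ,  0.        ]), 'R': array([[ 0.8133567 , -0.58144195,  0.01939451],
       [-0.33519599, -0.49561921, -0.8012523 ],
       [ 0.47549399,  0.64520296, -0.59801221]]), 't': array([-0.4793067 ,  0.30812742,  0.77843894])}
top {'camera_matrix': array([[482.98176193,   0.        , 316.04843706],
       [  0.        , 482.98176193, 201.20118849],
       [  0.        ,   0.        ,   1.        ]]), 'D': array([-0.04299701,  0.        ,  0.        ,  0.        ,  0.        ]), 'R': array([[-0.02063332, -0.99917976, -0.03484355],
       [-0.99211028,  0.02477299, -0.12289629],
       [ 0.12365866,  0.03203288, -0.99180766]]), 't': array([0.03145352, 0.58903415, 1.065252  ])}
{'clock': 0.1, 'joint_pos': array([ 9.04701976e-01,  1.81448617e-01,  1.60786714e+00,  1.99721087e-05,
        1.35380936e+00, -2.06281435e-01]), 'joint_vel': array([-4.41743598e-04, -1.56443566e-03, -2.45583160e-03, -1.31140089e-03,
       -9.68565326e-05, -2.33594604e-04]), 'joint_torque': array([-2.34947993e-04, -4.34818625e+01, -3.42695975e+01,  7.03442423e-02,
        3.40216490e-02, -4.52849449e-06]), 'ee_pos': array([0.25486013, 0.51493298, 0.24893017]), 'eef_rot': array([ 8.49642125e-01,  5.27359149e-01, -7.23317421e-04,  2.53007787e-04]), 'ft_force': array([ 0.42710628, -0.64546746,  0.18506523]), 'moment': array([-0.02321042, -0.01378141, -0.00965349]), 'width': 0.998777439774805} 0.011
```

View pics/scene0.png

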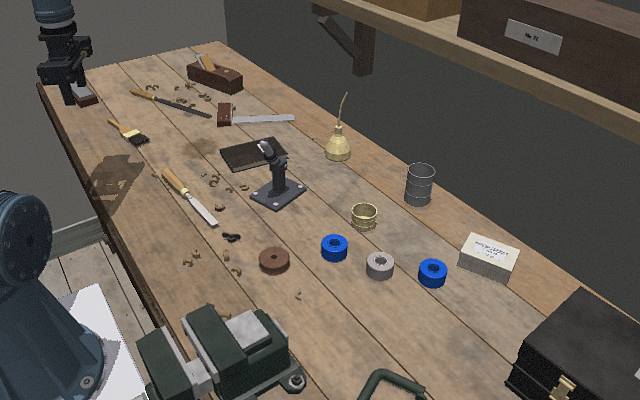

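View pics/top0.png

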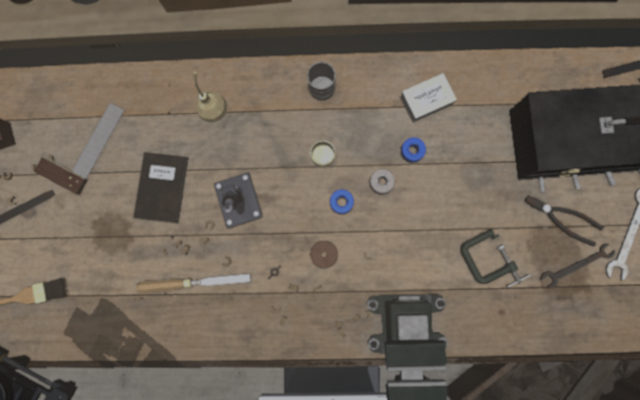

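Candidates for the wheel (scene/top pixels): the grey ring (380,265)/(382,181), blue rings (334,248)/(342,201) and (433,273)/(413,150), the brown sheave (274,260)/(324,254), the brass tin (364,216)/(322,152). The description picks the grey ring, so I check it in close crops.

```bash
python3 - <<'E'
import cv2,numpy as np
s=cv2.imread("pics/scene0.png");t=cv2.imread("pics/top0.png")
a=cv2.resize(s[230:300,310:460],None,fx=4,fy=4,interpolation=2); 
b=cv2.resize(t[140:230,320:440],None,fx=3,fy=3,interpolation=2)
c=cv2.resize(s[125:215,235:325],None,fx=4,fy=4,interpolation=2)
d=cv2.resize(t[165:235,205:270],None,fx=5,fy=5,interpolation=2)
cv2.imwrite("pics/c1.png",a);
h=max(c.shape[0],d.shape[0]);
o=np.zeros((h,c.shape[1]+d.shape[1],3),np.uint8);o[:c.shape[0],:c.shape[1]]=c;o[:d.shape[0],c.shape[1]:]=d
cv2.imwrite("pics/c2.png",o)
E
```

```text
(no output)
```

View pics/c1.png

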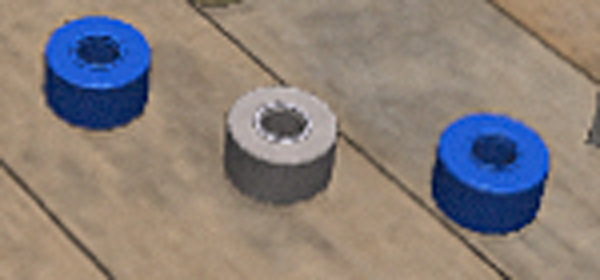

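View pics/c2.png

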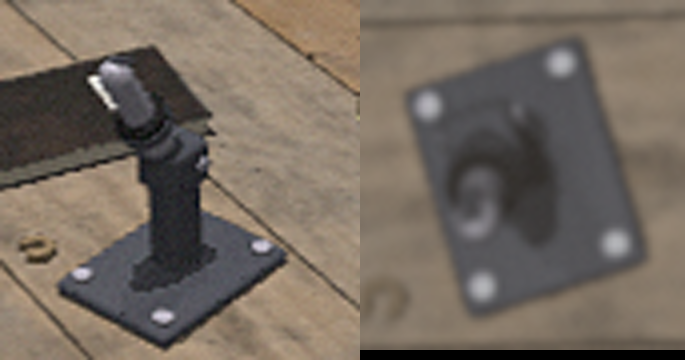

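The crops show the grey ring with its steel bore ring between the two blue ones, and the holder with four bolts and the peg tilting towards the robot. Now the measurements.

```bash
cat > h.py <<'E'
import cv2,numpy as np
from station import *
C={n:get_calibration(n) for n in("scene","top")}
def ray(n,p):
    c=C[n];u=cv2.undistortPoints(np.array(p,float).reshape(-1,1,2),c["camera_matrix"],c["D"]).reshape(-1,2)
    d=np.c_[u,np.ones(len(u))]@c["R"]; return -c["R"].T@c["t"],d
def onz(n,p,z):
    o,d=ray(n,p); return o+d*((z-o[2])/d[:,2])[:,None]
def tri(ps,pt):
    o1,d1=ray("scene",ps);o2,d2=ray("top",pt);d1=d1[0];d2=d2[0]
    s=np.linalg.lstsq(np.c_[d1,-d2],o2-o1,rcond=None)[0]
    a=o1+d1*s[0];b=o2+d2*s[1];return (a+b)/2,np.linalg.norm(a-b)
def proj(n,X):
    c=C[n];return cv2.projectPoints(np.array(X,float).reshape(-1,1,3),cv2.Rodrigues(c["R"])[0],c["t"],c["camera_matrix"],c["D"])[0].reshape(-1,2)
E
python3 - <<'E'
from h import *
for n in C: print(n,"cam",-C[n]["R"].T@C[n]["t"])
s=cv2.imread("pics/scene0.png");t=cv2.imread("pics/top0.png")
# wheel top: brightness mask grey
for n,im,roi in(("scene",s,(355,245,405,290)),("top",t,(360,160,405,205))):
    x0,y0,x1,y1=roi;r=im[y0:y1,x0:x1].astype(int)
    sat=r.max(2)-r.min(2)
    print(n,sat.mean(), np.percentile(sat,[5,25,50,75]))
    m=((sat<(25 if n=="top" else 25))).astype(np.uint8)
    m2=m.copy() if n=="top" else (m&(r.mean(2)>125)).astype(np.uint8)
    for nm,mm in(("all",m),("bright",m2)):
        cs,_=cv2.findContours(mm,cv2.RETR_EXTERNAL,cv2.CHAIN_APPROX_NONE);c=max(cs,key=cv2.contourArea)
        e=cv2.fitEllipse(cv2.convexHull(c)); ctr=np.array(e[0])+[x0,y0]
        bb=cv2.boundingRect(c); print(nm,ctr,e[1],e[2],bb,onz(n,ctr,.032),onz(n,ctr,.016))
# bolts
for n,im,roi in(("scene",s,(245,170,315,215)),("top",t,(210,170,270,232))):
    x0,y0,x1,y1=roi;r=im[y0:y1,x0:x1].mean(2);m=(r>(135 if n=="scene" else 125)).astype(np.uint8)
    if n=="top": # keep cool grey
        rr=im[y0:y1,x0:x1].astype(int); m&=((rr.max(2)-rr.min(2))<22).astype(np.uint8)
    k,l,st,ce=cv2.connectedComponentsWithStats(m)
    for i in range(1,k):
        if st[i,4]>3: p=ce[i]+[x0,y0];print(n,p,st[i,4],onz(n,p,.011))
E
```

```text
scene cam [ 0.12298735 -0.62822626  0.72169972]
top cam [ 0.45330819 -0.0172875   1.13001116]
scene 27.635555555555555 [ 4. 12. 33. 40.]
all [379.52153778 265.66287041] (29.744800567626953, 31.11522674560547) 14.603333473205566 (11, 5, 29, 32) [[ 0.62200562 -0.14276246  0.032     ]] [[ 0.6335821  -0.13150043  0.016     ]]
bright [380.22997665 260.65829849] (18.894275665283203, 27.36415672302246) 99.201904296875 (12, 6, 27, 20) [[ 0.63234373 -0.132907    0.032     ]] [[ 0.64416004 -0.12141634  0.016     ]]
top 22.4241975308642 [ 7. 20. 25. 29.]
all [378.63822365 184.11943245] (29.563203811645508, 39.63096237182617) 80.54581451416016 (0, 9, 36, 29) [[ 0.6260921  -0.12623749  0.032     ]] [[ 0.62860987 -0.12782508  0.016     ]]
bright [378.63822365 184.11943245] (29.563203811645508, 39.63096237182617) 80.54581451416016 (0, 9, 36, 29) [[ 0.6260921  -0.12623749  0.032     ]] [[ 0.62860987 -0.12782508  0.016     ]]
scene [255.4375     183.72836538] 416 [[0.56846323 0.26312696 0.011     ]]
scene [295.87096774 172.77419355] 31 [[0.67783998 0.24730973 0.011     ]]
scene [312.8 171. ] 5 [[0.71
[... 386 characters left out ...]
]
scene [246.73333333 205.8       ] 15 [[0.50834583 0.1970556  0.011     ]]
scene [275.07692308 203.61538462] 13 [[0.56753069 0.16701385 0.011     ]]
scene [287.14285714 207.85714286] 7 [[0.582507   0.13752399 0.011     ]]
scene [279.01149425 212.50574713] 87 [[0.55790207 0.13347721 0.011     ]]
scene [295.5        213.83333333] 6 [[0.58665527 0.10815172 0.011     ]]
top [244.90909091 177.09090909] 22 [[0.65448281 0.18598839 0.011     ]]
top [218.25 185.75] 20 [[0.6354449  0.24960618 0.011     ]]
top [227.71428571 210.14285714] 7 [[0.57684827 0.22686389 0.011     ]]
top [255.90909091 213.09090909] 22 [[0.56830508 0.16024631 0.011     ]]
top [229. 222.] 21 [[0.54884925 0.2237808  0.011     ]]
```

```bash
python3 - <<'E'
from h import *
s=cv2.imread("pics/scene0.png");t=cv2.imread("pics/top0.png")
# wheel in top: compare with local background by greyness b-r
x0,y0,x1,y1=362,162,402,202;r=t[y0:y1,x0:x1].astype(int)
rb=r[:,:,2]-r[:,:,0];print(np.percentile(rb,[5,20,50,80]))
m=(rb<15).astype(np.uint8);k,l,st,ce=cv2.connectedComponentsWithStats(m);i=1+st[1:,4].argmax()
c=cv2.findContours((l==i).astype(np.uint8),0,1)[0][0];e=cv2.minEnclosingCircle(c);p=np.array(e[0])+[x0,y0]
print("top wheel",p,e[1],st[i],onz("top",p,.032),onz("top",p,.016), "expect px r",28/.0/1 if 0 else 28e-3*483/1.09)
for nm,P in(("bore scene",(310+283/4,230+123/4)),):
    print(nm,onz("scene",P,.032))
print("scene bolts",onz("scene",[(235+82/4,125+274/4),(235+261/4,125+246/4),(235+163/4,125+316/4)],.011))
A=cv2.resize(s[132:185,250:300],None,fx=11,fy=11,interpolation=2)
B=cv2.resize(t[180:225,212:252],None,fx=12,fy=12,interpolation=2)
cv2.imwrite("pics/pa.png",A);cv2.imwrite("pics/pb.png",B)
E
```

```text
[ 6.  9. 24. 29.]
top wheel [381.56097603 181.29268265] 12.564485549926758 [  7   8  25  24 433] [[ 0.63248163 -0.13316899  0.032     ]] [[ 0.63509251 -0.13485759  0.016     ]] expect px r 12.407339449541285
bore scene [[ 0.63303329 -0.13369956  0.032     ]]
scene bolts [[0.54880594 0.22758502 0.011     ]
 [0.65424863 0.19102552 0.011     ]
 [0.56808349 0.16486805 0.011     ]]
```

View pics/pa.png

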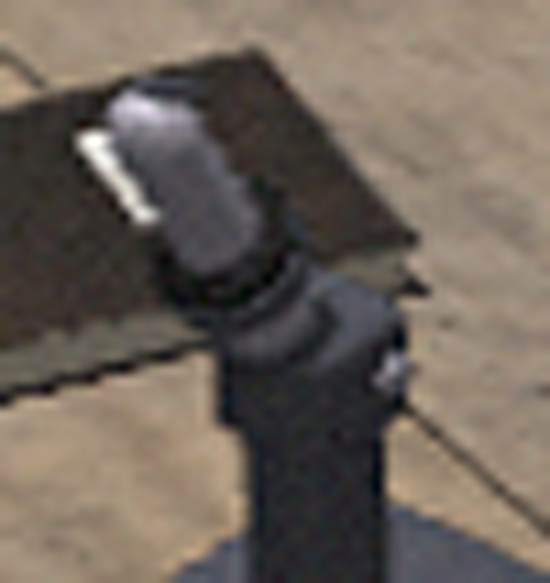

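View pics/pb.png

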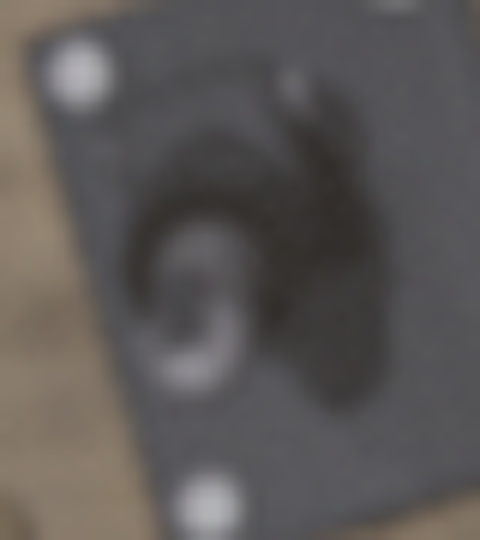

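```bash
python3 - <<'E'
from h import *
def u(x,y,f,ox,oy): return (ox+(x+.5)/f-.5, oy+(y+.5)/f-.5)
bt=[(229,222),(244.909,177.09),(255.909,213.09)]
bs=[u(82,274,4,235,125),u(261,246,4,235,125),u(163,316,4,235,125)]
for a,b in zip(bs,bt): print("bolt",*tri(a,b))
ts=u(140,92,11,250,132);tt=u(192,340,12,212,180)
print("tip tri",*tri(ts,tt))
yaw=np.radians(16.7);X=np.array([np.cos(yaw),np.sin(yaw),0]);Y=np.array([-X[1],X[0],0])
c=np.array([.602,.206,0])
for n,p in(("scene",ts),("top",tt)):
    o,d=ray(n,p);d=d[0];k=(c-o)@Y/(d@Y);P=o+k*d;print(n,P,"along",(P-c)@X,"s",(P[2]-.125)/np.sin(np.radians(62))-.046)
# model axis prediction
Zp=-np.cos(np.radians(62))*X+np.array([0,0,np.sin(np.radians(62))])
for a in(-.01,0,.01):
  for s in(0,.009,.018):
    O=c+X*(a)+np.array([0,0,.125]); print(a,s,[proj(n,[O+Zp*(s+.046),O+Zp*s]).round(1).tolist() for n in C])
E
```

```text
bolt [0.54730203 0.22344361 0.01541716] 0.0026424156619732765
bolt [0.65195937 0.18589133 0.0163671 ] 0.0035734894971242784
bolt [0.56637215 0.16021713 0.01603016] 0.0032257772474323645
tip tri [0.56109152 0.1929073  0.17399036] 0.005322874626117248
scene [0.55802659 0.19280735 0.17488908] along -0.045909766768714375 s 0.010502880941604495
top [0.56517827 0.19495295 0.15892366] along -0.03844316827132577 s -0.007579080920360505
-0.01 0 [[[267.0, 141.0], [274.3, 152.5]], [[225.9, 204.3], [227.2, 196.9]]]
-0.01 0.009 [[[265.5, 138.6], [272.9, 150.3]], [[225.6, 205.8], [227.0, 198.3]]]
-0.01 0.018 [[[264.0, 136.2], [271.5, 148.1]], [[225.3, 207.4], [226.7, 199.7]]]
0 0 [[[270.1, 139.2], [277.2, 150.8]], [[224.5, 199.7], [225.9, 192.5]]]
0 0.009 [[[268.6, 136.8], [275.9, 148.6]], [[224.2, 201.2], [225.6, 193.8]]]
0 0.018 [[[267.1, 134.4], [274.5, 146.3]], [[223.9, 202.7], [225.3, 195.2]]]
0.01 0 [[[273.1, 137.4], [280.2, 149.0]], [[223.1, 195.0], [224.5, 188.1]]]
0.01 0.009 [[[271.7, 135.1], [278.8, 146.8]], [[222.8, 196.5], [224.3, 189.4]]]
0.01 0.018 [[[270.2, 132.7], [277.5, 144.6]], [[222.5, 197.9], [224.0, 190.7]]]
```

The crops show the peg (the white patch beside it is the book's label) with its tip near scene (262,140) and top (227,208). The wheel is at (0.633,-0.133) in both views, the holder yaw is 16.7°, and the peg tip is about (0.561,0.194,0.17).

```bash
cat > go.py <<'E'
from h import *
from scipy.spatial.transform import Rotation as Ro
import sys
def delta(x,y,z,jaw=None):
    st=get_state();R=Ro.from_quat(st["eef_rot"]).as_matrix()
    d=R.T@(np.array([x,y,z])-st["ee_pos"]);a=np.degrees(np.arctan2(R[1,0],R[0,0]))
    print("tool xyz mm",(d*1e3).round(1),"jaw now",a.round(2),"turn",None if jaw is None else round(a-jaw,2),"F",st["ft_force"].round(2),"t",st["clock"],"w",st["width"],"ee",st["ee_pos"].round(4),"tilt",R[:,2].round(3))
if __name__=="__main__": delta(*map(float,sys.argv[1:]))
E
python3 go.py .6327 -.1334 .12 106.7
```

```text
tool xyz mm [-413.1  626.4  129.3] jaw now 63.65 turn -43.05 F [ 0.43 -0.65  0.19] t 0.1 w 0.998777439774805 ee [0.2549 0.5149 0.2489] tilt [-0.001 -0.001 -1.   ]
```

Request:
{"fn": "apply_moves", "kwargs": {"moves": [-0.041, 0.063, 0, -5, 72, -0.083, 0.125, 0, -10, 72, -0.124, 0.188, 0, -15, 72, -0.165, 0.25, 0, -20, 72, -0.207, 0.313, 0, -25, 72, -0.248, 0.376, 0, -30, 72, -0.289, 0.438, 0, -35, 72, -0.33, 0.501, 0, -39, 72, -0.372, 0.564, 0.02, -43, 72, -0.413, 0.626, 0.05, -43, 72], "grip_force": 10}}

```text
clock: 1.35
ee_pos: [0.57, -0.025, 0.2289]
eef_rot: [0.597, 0.802, 0.0, 0.001]
ft_force: [1.7, 1.2, 0.3]
width: 0.714
```

```bash
python3 go.py .6327 -.1334 .0135 106.7
```

```text
tool xyz mm [-121.7   28.7  215.4] jaw now 106.68 turn -0.02 F [1.71 1.15 0.29] t 1.35 w 0.7139945417792177 ee [ 0.57   -0.025   0.2289] tilt [ 0.001 -0.    -1.   ]
```

Request:
{"fn": "apply_moves", "kwargs": {"moves": [-0.05, 0.012, 0.03, 0, 72, -0.09, 0.021, 0.07, 0, 72, -0.115, 0.027, 0.11, 0, 72, -0.12, 0.028, 0.14, 0, 72, -0.121, 0.0285, 0.16, 0, 72, -0.121, 0.0285, 0.165, 0, 72, -0.121, 0.0285, 0.165, 0, 72, -0.121, 0.0285, 0.165, 0, 72, -0.121, 0.0285, 0.165, 0, 72, -0.121, 0.0285, 0.165, 0, 72]}}

```text
clock: 2.6
ee_pos: [0.6313, -0.1307, 0.0645]
eef_rot: [0.597, 0.802, 0.0, 0.001]
ft_force: [-0.7, 0.5, 0.3]
width: 0.724
```

```bash
python3 go.py .6327 -.1334 .0125 106.7; python3 -c "
from h import *
for n in C: cv2.imwrite('pics/%s1.png'%n,cv2.resize(grab_frame(n)[(200 if n=='scene' else 120):(320 if n=='scene' else 240),300:480],None,fx=4,fy=4))"
```

```text
tool xyz mm [-3.   0.5 52. ] jaw now 106.66 turn -0.04 F [-0.69  0.49  0.3 ] t 2.6 w 0.7241710992005549 ee [ 0.6313 -0.1307  0.0645] tilt [ 0.001 -0.    -1.   ]
```

View pics/scene1.png

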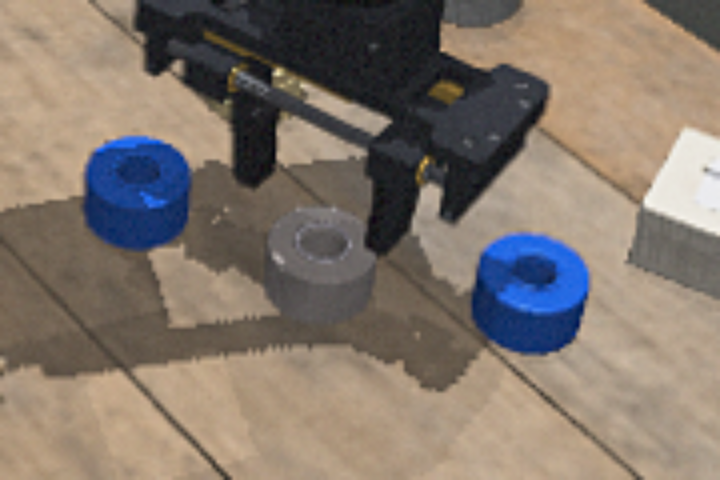

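The picture shows the jaws straddling the grey wheel, with both blue rings clear of the fingers.

Request:
{"fn": "apply_moves", "kwargs": {"moves": [-0.003, 0.0005, 0.02, 0, 72, -0.003, 0.0005, 0.04, 0, 72, -0.003, 0.0005, 0.051, 0, 72, -0.003, 0.0005, 0.051, 0, 72, -0.003, 0.0005, 0.051, 0, 0, -0.003, 0.0005, 0.051, 0, 0, -0.003, 0.0005, 0.051, 0, 0, -0.003, 0.0005, 0.051, 0, 0, -0.003, 0.0005, 0.051, 0, 0, -0.003, 0.0005, 0.051, 0, 0], "grip_force": 10}}

```text
clock: 3.95
ee_pos: [0.6323, -0.1334, 0.0128]
eef_rot: [0.597, 0.802, 0.0, 0.0]
ft_force: [-1.0, -0.5, -2.6]
width: 0.603
```

```bash
python3 go.py .561 .192 .25 106.7
```

```text
tool xyz mm [ 332.2   24.9 -237.3] jaw now 106.66 turn -0.04 F [-1.01 -0.48 -2.63] t 3.95 w 0.603333351364119 ee [ 0.6323 -0.1334  0.0128] tilt [ 0. -0. -1.]
```

Request:
{"fn": "apply_moves", "kwargs": {"moves": [0, 0, -0.005, 0, 0, 0, 0, -0.02, 0, 0, 0, 0, -0.05, 0, 0, 0, 0, -0.09, 0, 0, 0, 0, -0.12, 0, 0, 0, 0, -0.12, 0, 0, 0, 0, -0.12, 0, 0, 0, 0, -0.12, 0, 0, 0, 0, -0.12, 0, 0, 0, 0, -0.12, 0, 0]}}

```text
clock: 5.2
ee_pos: [0.632, -0.1333, 0.1319]
eef_rot: [0.597, 0.802, -0.0, -0.001]
ft_force: [-0.4, -0.3, -0.7]
width: 0.607
```

```bash
python3 go.py .561 .192 .25 106.7; python3 -c "
from h import *
p=[proj(n,get_state()['ee_pos'])[0] for n in C];print(p)
o=[]
for n,q in zip(C,p):
    x,y=q.astype(int); f=grab_frame(n);o.append(cv2.resize(f[y-50:y+50,x-45:x+45],(400,444),interpolation=2))
cv2.imwrite('pics/g2.png',np.hstack(o))"
```

```text
tool xyz mm [ 332.1   25.1 -117.9] jaw now 106.65 turn -0.05 F [-0.43 -0.27 -0.74] t 5.2 w 0.6068599585906393 ee [ 0.632  -0.1333  0.1319] tilt [-0.001  0.    -1.   ]
[array([385.01669585, 222.68933178]), array([386.3807017 , 173.70204624])]
```

View pics/g2.png

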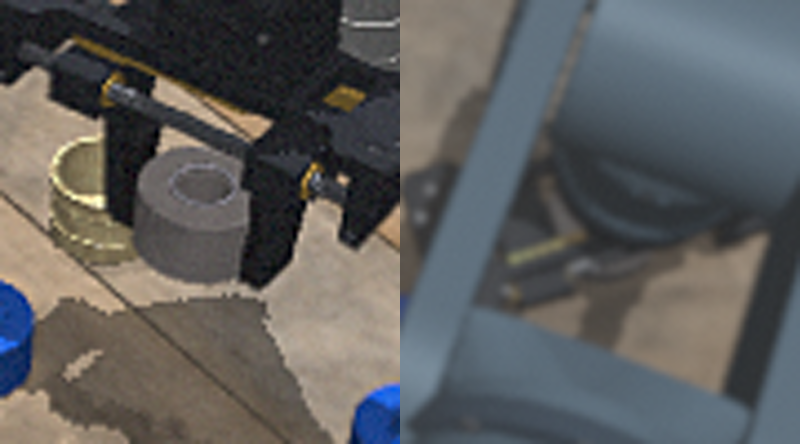

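```bash
python3 - <<'E'
from h import *
f=400/90;p=(385-45+205.5/f-.5,222-50+185.5/f-.5)
print(p,onz("scene",p,.1511))
E
```

```text
(385.7375, 213.2375) [[ 0.63452424 -0.12963901  0.1511    ]]
```

```bash
python3 go.py .542 .187 .215 106.7
```

```text
tool xyz mm [332.8   5.4 -82.6] jaw now 106.66 turn -0.04 F [-0.39 -0.17 -2.13] t 5.3 w 0.6068642545519427 ee [ 0.6322 -0.1333  0.1323] tilt [-0.001  0.    -1.   ]
```

Request:
{"fn": "apply_moves", "kwargs": {"moves": [0, 0, -0.04, 0, 0, 0.03, 0.001, -0.075, 0, 0, 0.08, 0.002, -0.083, 0, 0, 0.135, 0.003, -0.083, 0, 0, 0.19, 0.004, -0.083, 0, 0, 0.245, 0.005, -0.083, 0, 0, 0.29, 0.005, -0.083, 0, 0, 0.32, 0.005, -0.083, 0, 0, 0.333, 0.005, -0.083, 0, 0, 0.333, 0.005, -0.083, 0, 0]}}

```text
clock: 6.55
ee_pos: [0.5417, 0.1873, 0.2158]
eef_rot: [0.597, 0.802, -0.0, 0.0]
ft_force: [-0.8, -1.1, -1.0]
width: 0.605
```

```bash
cat > look.py <<'E'
import sys
from go import *
x,y=263,140
o=[]
f=grab_frame("scene");cv2.imwrite("pics/full.png",f)
cv2.imwrite(sys.argv[1],cv2.resize(f[y-60:y+60,x-75:x+75],None,fx=5,fy=5,interpolation=2))
E
python3 look.py pics/l3.png; python3 go.py .542 .187 .199
```

```text
tool xyz mm [ 0.5  0.2 16.7] jaw now 106.66 turn None F [ 0.2  -0.36 -2.6 ] t 6.6 w 0.6098521371503346 ee [0.5419 0.1865 0.2157] tilt [ 0.    -0.001 -1.   ]
```

View pics/l3.png

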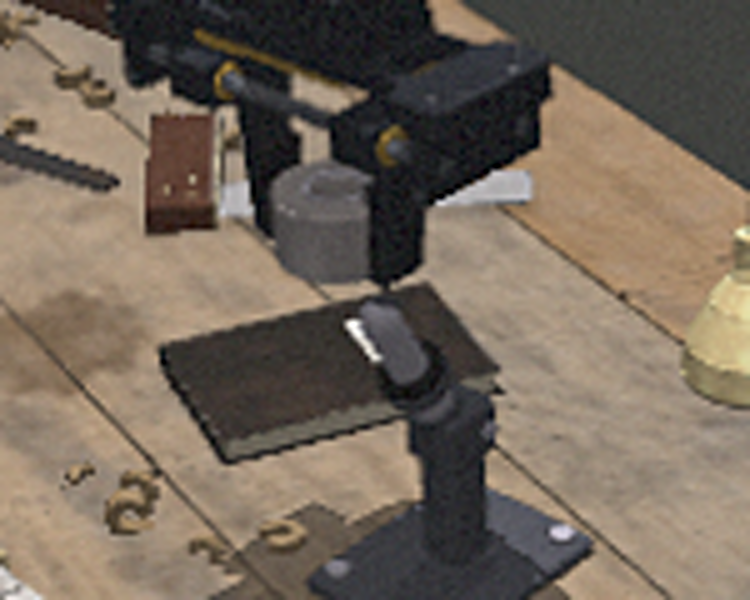

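```bash
python3 - <<'E'
from go import *
st=get_state();W=st["ee_pos"]+[0,0,.0032]
a=np.linspace(0,6.283,180)
def circ(z):return proj("scene",np.c_[W[0]+.028*np.cos(a),W[1]+.028*np.sin(a),np.full(180,W[2]+z)])
def toc(p):return (p-[188,80]+.5)*5-.5
b=toc(circ(-.016));t=toc(circ(.016))
print("pred left",b[:,0].min(),t[:,0].min(),"bottom",b[:,1].max(),"top",t[:,1].min(),"W",toc(proj("scene",W)))
for T in([.561,.193,.171],[.558,.1925,.175]):print("tip",toc(proj("scene",T)))
E
```

```text
pred left 277.97176705828986 272.1841116920721 bottom 295.17898708193525 top 163.6192600177142 W [[341.95671309 228.50593019]]
tip [[379.53789789 307.08976471]]
tip [[373.64733236 301.64188077]]
```

The picture shows the wheel held level up and to the left of the peg, tip at crop (375,300). The tool axis cannot be tilted, so I will pivot the wheel in the pads by lowering the far side of its underside gently onto the peg tip.

```bash
python3 go.py .537 .1858 .187
```

```text
tool xyz mm [ 0.7 -4.9 28.7] jaw now 106.66 turn None F [ 0.2  -0.36 -2.6 ] t 6.6 w 0.6098521371503346 ee [0.5419 0.1865 0.2157] tilt [ 0.    -0.001 -1.   ]
```

Request:
{"fn": "apply_moves", "kwargs": {"moves": [0, -0.005, 0.01, 0, 0, 0, -0.005, 0.02, 0, 0, 0, -0.005, 0.028, 0, 0, 0, -0.005, 0.029, 0, 0, 0, -0.005, 0.03, 0, 0, 0, -0.005, 0.031, 0, 0, 0, -0.005, 0.032, 0, 0, 0, -0.005, 0.033, 0, 0, 0, -0.005, 0.034, 0, 0, 0, -0.005, 0.034, 0, 0]}}

```text
clock: 7.85
ee_pos: [0.5374, 0.1858, 0.182]
eef_rot: [0.597, 0.802, 0.001, 0.0]
ft_force: [-0.9, 0.8, 0.5]
width: 0.607
```

```bash
python3 look.py pics/l4.png; python3 go.py .537 .1858 .1728
```

```text
tool xyz mm [ 0.1 -0.4  9.2] jaw now 106.66 turn None F [0.69 1.15 0.02] t 7.9 w 0.6039153405823193 ee [0.5374 0.1858 0.182 ] tilt [ 0.001  0.    -1.   ]
```

View pics/l4.png

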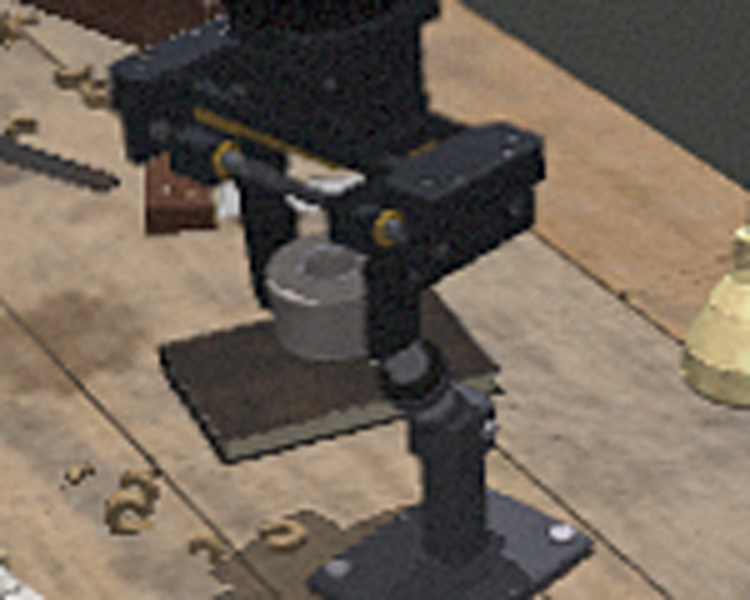

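The wheel now sits right above the tip, which the near finger hides around crop (390,350), and the z force has risen about 2 N, so contact has just begun.

Request:
{"fn": "apply_moves", "kwargs": {"moves": [0, 0, 0.0005, 0, 0, 0, 0, 0.001, 0, 0, 0, 0, 0.0015, 0, 0, 0, 0, 0.002, 0, 0, 0, 0, 0.0025, 0, 0, 0, 0, 0.003, 0, 0, 0, 0, 0.0035, 0, 0, 0, 0, 0.004, 0, 0, 0, 0, 0.0045, 0, 0, 0, 0, 0.005, 0, 0]}}

```text
clock: 9.15
ee_pos: [0.5367, 0.1856, 0.1766]
eef_rot: [0.597, 0.802, -0.0, -0.0]
ft_force: [0.4, -0.7, 1.6]
width: 0.605
```

```bash
python3 look.py pics/l5.png; python3 go.py .537 .1858 .1728
```

```text
tool xyz mm [0.1 0.3 3.7] jaw now 106.66 turn None F [-1.71  0.29  0.82] t 9.2 w 0.602457154999742 ee [0.5367 0.1856 0.1765] tilt [-0. -0. -1.]
```

View pics/l5.png

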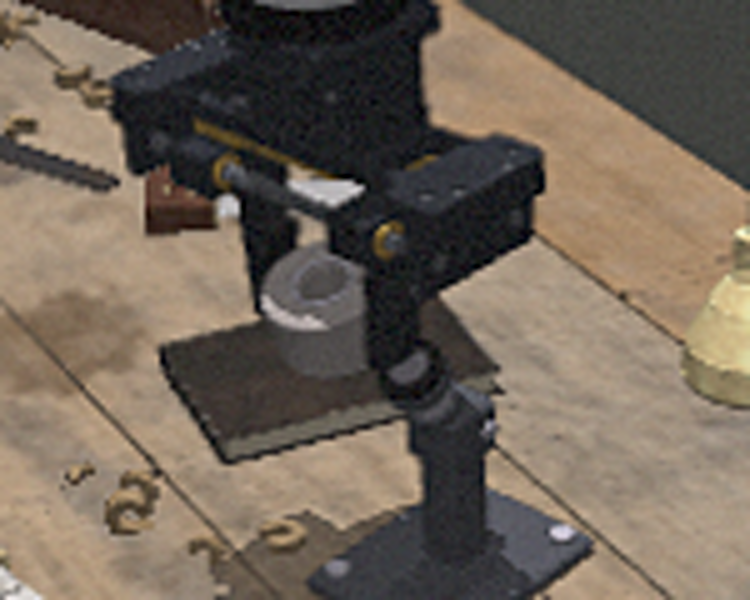

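It works: the wheel's near side dips at about 3 N. I continue.

Request:
{"fn": "apply_moves", "kwargs": {"moves": [0, 0, 0.0005, 0, 0, 0, 0, 0.001, 0, 0, 0, 0, 0.0015, 0, 0, 0, 0, 0.002, 0, 0, 0, 0, 0.0025, 0, 0, 0, 0, 0.003, 0, 0, 0, 0, 0.0035, 0, 0, 0, 0, 0.004, 0, 0, 0, 0, 0.0045, 0, 0, 0, 0, 0.005, 0, 0]}}

```text
clock: 10.45
ee_pos: [0.537, 0.1856, 0.1717]
eef_rot: [0.597, 0.802, 0.0, 0.0]
ft_force: [-0.8, -1.7, 1.0]
width: 0.602
```

```bash
python3 look.py pics/l6.png; python3 go.py .537 .1858 .1728
```

```text
tool xyz mm [ 0.1  0.1 -1.1] jaw now 106.65 turn None F [-0.34 -0.79  1.22] t 10.5 w 0.6089159628510991 ee [0.5369 0.1856 0.1717] tilt [ 0.  0. -1.]
```

View pics/l6.png

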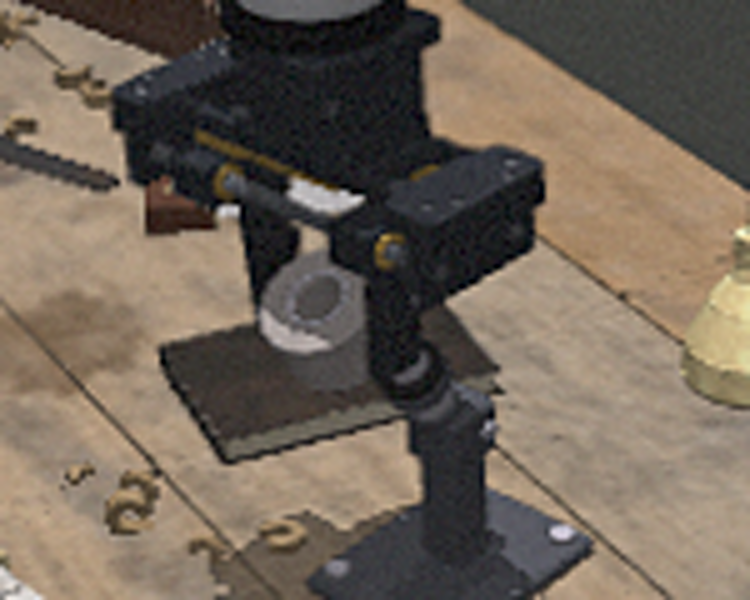

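The wheel looks tilted about as far as the peg. I lift it clear and in line above the tip, then measure its tilt.

Request:
{"fn": "apply_moves", "kwargs": {"moves": [0, 0, -0.008, 0, 0, 0, 0, -0.016, 0, 0, 0, 0, -0.022, 0, 0, 0, 0, -0.022, 0, 0, 0, 0.005, -0.022, 0, 0, 0, 0.011, -0.022, 0, 0, 0, 0.0125, -0.022, 0, 0, 0, 0.0125, -0.022, 0, 0, 0, 0.0125, -0.022, 0, 0, 0, 0.0125, -0.022, 0, 0]}}

```text
clock: 11.75
ee_pos: [0.5487, 0.1892, 0.1937]
eef_rot: [0.597, 0.802, -0.0, -0.0]
ft_force: [0.8, 0.5, -2.1]
width: 0.606
```

```bash
python3 look.py pics/l7.png; python3 go.py .537 .1858 .1728; python3 -c "
import cv2
f=cv2.imread('pics/full.png');cv2.imwrite('pics/l7b.png',cv2.resize(f[100:160,225:295],None,fx=10,fy=10,interpolation=2))"
```

```text
tool xyz mm [  0.1 -12.3  21. ] jaw now 106.65 turn None F [-0.75 -0.95 -1.84] t 11.8 w 0.6032424547536499 ee [0.5488 0.1892 0.1938] tilt [ 0. -0. -1.]
```

View pics/l7b.png

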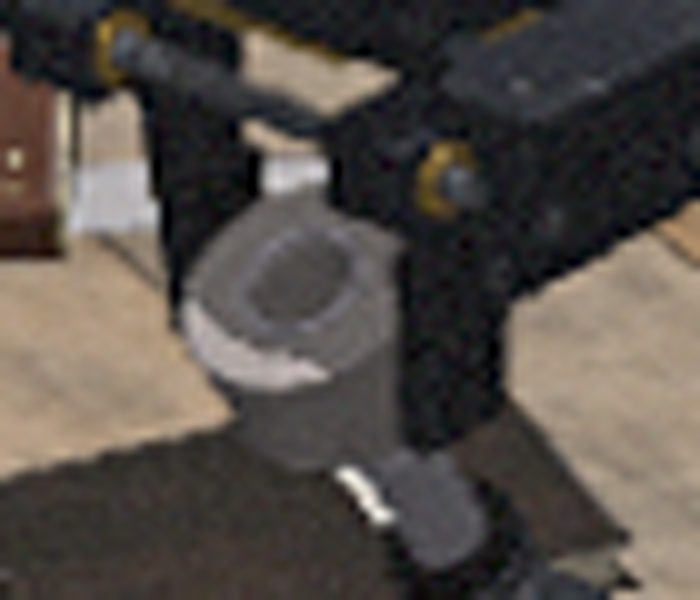

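The crop shows the tilted wheel above the peg: bore ellipse centred at (297,277), lower rim of the face at about (270,390), peg tip emerging beneath at about (400,460). Next I compare it with the tilt angle.

```bash
cat > geo.py <<'E'
from go import *
yaw=np.radians(16.7);X=np.array([np.cos(yaw),np.sin(yaw),0]);Y=np.array([-X[1],X[0],0]);U=np.array([0,0,1.])
def ax(d): d=np.radians(d);return -np.sin(d)*X+np.cos(d)*U
Zp=ax(28)
def face(C,th,r,off):
    n=ax(th);e=np.cross(Y,n);a=np.linspace(0,2*np.pi,181)
    return C+n*off+r*(np.cos(a)[:,None]*e+np.sin(a)[:,None]*Y)
E
python3 - <<'E'
from geo import *
st=get_state();C0=st["ee_pos"]+[0,0,.0032]
def toc(p):return (p-[225,100]+.5)*10-.5
for th in(18,22,26,30,34):
    b=toc(proj("scene",face(C0,th,.0115,.016)));o=toc(proj("scene",face(C0,th,.028,.016)));l=toc(proj("scene",face(C0,th,.028,-.016)))
    e=cv2.fitEllipse(b.astype(np.float32))
    print(th,"bore LRTB",b[:,0].min().round(),b[:,0].max().round(),b[:,1].min().round(),b[:,1].max().round(),"ell",np.round(e[0]),np.round(e[1]),round(e[2]),"face L,B",o[:,0].min().round(),o[:,1].max().round(),"low B",l[:,1].max().round(),l[:,0].min().round())
# observed ring ellipse by mask
f=cv2.imread("pics/full.png")[100:160,225:295]
hsv=f.astype(int);bl=hsv[:,:,0]-hsv[:,:,2]
g=cv2.resize(f,None,fx=10,fy=10,interpolation=2).astype(int);d=g[:,:,0]-g[:,:,2]
m=((d>8)).astype(np.uint8);m[:200]=0;m[350:]=0;m[:,:200]=0;m[:,385:]=0
ys,xs=np.nonzero(m);print(len(xs));h=cv2.convexHull(np.c_[xs,ys].astype(np.int32))
print(cv2.fitEllipse(h),cv2.boundingRect(h))
cv2.imwrite("pics/m.png",m*255)
E
```

```text
18 bore LRTB 270.0 375.0 242.0 319.0 ell [322. 281.] [ 71. 109.] 70 face L,B 195.0 375.0 low B 481.0 238.0
22 bore LRTB 267.0 371.0 243.0 325.0 ell [319. 284.] [ 74. 109.] 65 face L,B 193.0 384.0 low B 483.0 243.0
26 bore LRTB 265.0 367.0 245.0 331.0 ell [316. 288.] [ 77. 109.] 61 face L,B 192.0 394.0 low B 484.0 248.0
30 bore LRTB 262.0 363.0 247.0 337.0 ell [313. 292.] [ 80. 109.] 55 face L,B 191.0 403.0 low B 485.0 253.0
34 bore LRTB 261.0 359.0 249.0 343.0 ell [310. 296.] [ 82. 109.] 50 face L,B 191.0 411.0 low B 485.0 259.0
98
((273.578857421875, 206.8435516357422), (19.393457412719727, 190.6407928466797), 90.18025970458984) (204, 200, 165, 16)
```

View pics/m.png

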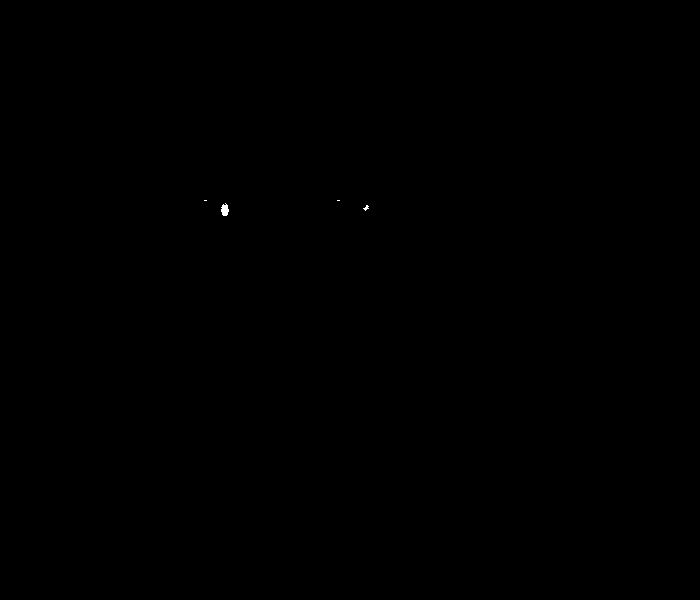

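Bore ellipse, face rim and lower rim agree on a tilt of 27±4°. Relative to the peg tip the wheel is on the axis within about 1 mm, so I advance along the axis.

Request:
{"fn": "apply_moves", "kwargs": {"moves": [0, -0.001, 0, 0, 0, 0, 0, 0.002, 0, 0, 0, 0.001, 0.004, 0, 0, 0, 0.002, 0.006, 0, 0, 0, 0.003, 0.008, 0, 0, 0, 0.004, 0.0095, 0, 0, 0, 0.005, 0.0115, 0, 0, 0, 0.006, 0.0132, 0, 0, 0, 0.006, 0.0132, 0, 0, 0, 0.006, 0.0132, 0, 0]}}

```text
clock: 13.05
ee_pos: [0.5546, 0.1909, 0.1806]
eef_rot: [0.597, 0.802, -0.0, 0.0]
ft_force: [0.6, 0.4, -2.0]
width: 0.611
```

```bash
python3 look.py pics/l8.png; python3 go.py .537 .1858 .1728; python3 -c "
import cv2
f=cv2.imread('pics/full.png');cv2.imwrite('pics/l8b.png',cv2.resize(f[100:160,225:295],None,fx=10,fy=10,interpolation=2))"
```

```text
tool xyz mm [  0.1 -18.4   7.8] jaw now 106.65 turn None F [ 0.13  0.31 -1.92] t 13.1 w 0.6069224702595897 ee [0.5546 0.191  0.1806] tilt [ 0.  0. -1.]
```

View pics/l8b.png

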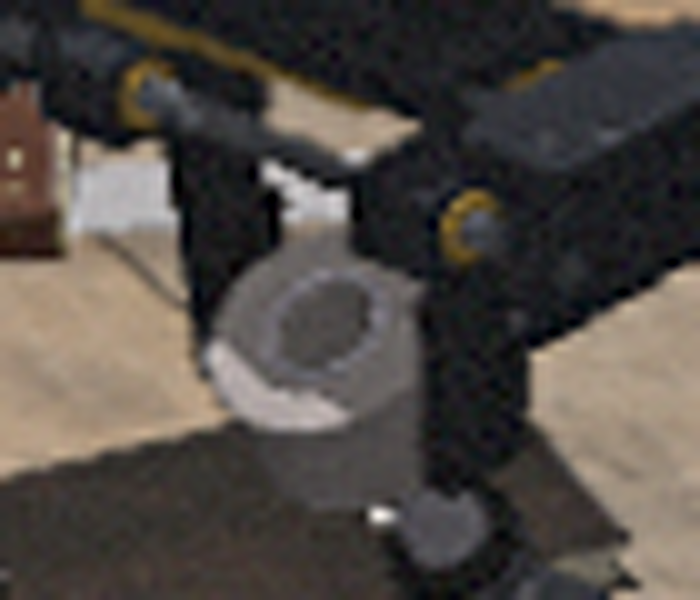

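No contact yet: only the wheel's weight, -2 N, is felt. The picture shows the wheel's lower edge at the tip, about (400,500). I continue along the axis.

Request:
{"fn": "apply_moves", "kwargs": {"moves": [0, 0.0003, 0.0006, 0, 0, 0, 0.0006, 0.0012, 0, 0, 0, 0.001, 0.0018, 0, 0, 0, 0.0013, 0.0024, 0, 0, 0, 0.0016, 0.003, 0, 0, 0, 0.0019, 0.0036, 0, 0, 0, 0.0022, 0.0042, 0, 0, 0, 0.0025, 0.0048, 0, 0, 0, 0.0028, 0.0053, 0, 0, 0, 0.0028, 0.0053, 0, 0]}}

```text
clock: 14.35
ee_pos: [0.5571, 0.1918, 0.1753]
eef_rot: [0.597, 0.802, -0.0, -0.0]
ft_force: [-1.4, -0.6, -0.3]
width: 0.606
```

```bash
cat > ff.py <<'E'
from geo import *
st=get_state();d=st["ee_pos"]-np.array([.561,.193,.171])
print("axial",(d@Zp*1e3).round(1),"xpeg",(d@np.cross(Y,Zp)*1e3).round(1),"y",(d@Y*1e3).round(1),"Fax",(st["ft_force"]@Zp).round(2),"Fx",(st["ft_force"]@np.cross(Y,Zp)).round(2),"Fy",(st["ft_force"]@Y).round(2),"M",st["moment"].round(2),"t",st["clock"])
E
python3 ff.py;python3 ff.py
```

```text
axial 5.7 xpeg -1.6 y -0.1 Fax 0.44 Fx -1.47 Fy -0.13 M [-0.02  0.23  0.06] t 14.35
axial 5.7 xpeg -1.6 y -0.1 Fax 0.44 Fx -1.47 Fy -0.13 M [-0.02  0.23  0.06] t 14.35
```

```bash
python3 look.py pics/l9.png; python3 -c "
import cv2
f=cv2.imread('pics/full.png');cv2.imwrite('pics/l9b.png',cv2.resize(f[110:170,225:295],None,fx=10,fy=10,interpolation=2))"
```

```text
(no output)
```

View pics/l9b.png

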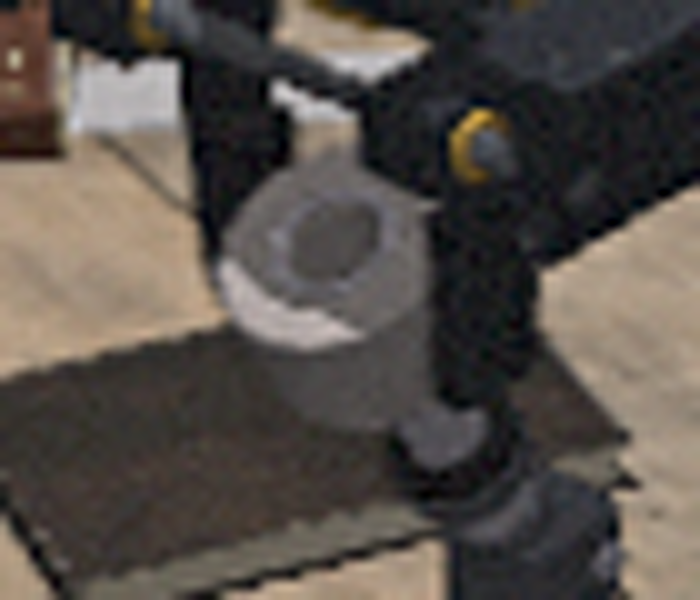

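The wheel seems to be entering the tip: some peg still shows below it at (440,440), with the washer at (450,470). I continue in small steps.

Request:
{"fn": "apply_moves", "kwargs": {"moves": [0, 0.0003, 0.0005, 0, 0, 0, 0.0005, 0.0009, 0, 0, 0, 0.0007, 0.0013, 0, 0, 0, 0.0009, 0.0018, 0, 0, 0, 0.0012, 0.0022, 0, 0, 0, 0.0014, 0.0026, 0, 0, 0, 0.0016, 0.0031, 0, 0, 0, 0.0019, 0.0035, 0, 0, 0, 0.0019, 0.0035, 0, 0, 0, 0.0019, 0.0035, 0, 0]}}

```text
clock: 15.65
ee_pos: [0.5583, 0.1922, 0.1723]
eef_rot: [0.597, 0.802, -0.001, -0.001]
ft_force: [-8.6, -1.0, 7.3]
width: 0.606
```

```bash
python3 ff.py
```

```text
axial 2.4 xpeg -1.9 y 0.1 Fax 10.46 Fx -4.14 Fy 1.53 M [-0.15  1.31 -0.02] t 15.65
```

```bash
python3 look.py pics/l10.png; python3 -c "
import cv2
f=cv2.imread('pics/full.png');cv2.imwrite('pics/l10b.png',cv2.resize(f[110:170,225:295],None,fx=10,fy=10,interpolation=2))"; python3 ff.py
```

```text
axial 2.4 xpeg -1.9 y 0.1 Fax 10.48 Fx -4.32 Fy 0.88 M [-0.14  1.29 -0.  ] t 15.7
```

View pics/l10b.png

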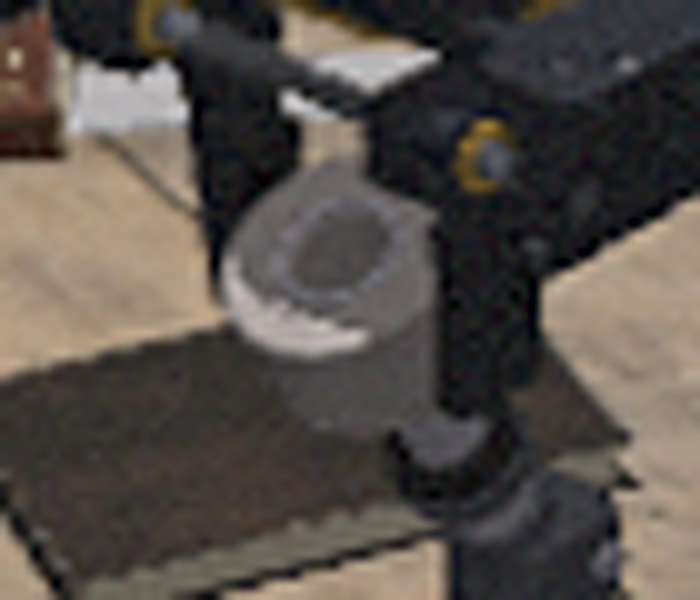

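```bash
python3 - <<'E'
from geo import *
st=get_state();C0=st["ee_pos"]+[0,0,.0032]
def toc(p):return (p-[225,110]+.5)*10-.5
for th in(22,28,34):
    print(th,"upper",toc(proj("scene",C0+.016*ax(th))).round(),"lower",toc(proj("scene",C0-.016*ax(th))).round(),"C",toc(proj("scene",C0)).round())
    for r,off in((.028,.016),(.014,.016),(.028,-.016)):
        b=toc(proj("scene",face(C0,th,r,off)));print(b.min(0).round(),b.max(0).round(), cv2.fitEllipse(b.astype(np.float32)))
T=np.array([.561,.193,.171])
for k in(0,-.02,-.046): print(k,toc(proj("scene",T+k*Zp)).round())
# washer circle predictions
for s in(0,.006,.012):
    print(s)
E
```

```text
22 upper [[356. 254.]] lower [[402. 350.]] C [[379. 302.]]
[233. 157.] [481. 353.] ((356.97259521484375, 255.19052124023438), (180.5276641845703, 260.2227783203125), 65.44156646728516)
[295. 205.] [419. 303.] ((356.5920104980469, 254.0941619873047), (90.2465591430664, 130.1046142578125), 65.44271087646484)
[281. 254.] [524. 448.] ((402.2270812988281, 350.955322265625), (179.93560791015625, 254.2335662841797), 65.35424041748047)
28 upper [[352. 259.]] lower [[406. 344.]] C [[379. 302.]]
[231. 154.] [474. 367.] ((352.4770812988281, 260.6595458984375), (190.12823486328125, 260.16845703125), 57.81093215942383)
[291. 207.] [413. 313.] ((351.9359130859375, 259.658935546875), (95.04888916015625, 130.07933044433594), 57.81178283691406)
[288. 241.] [526. 450.] ((407.0010986328125, 345.3126525878906), (188.7267303466797, 253.9185028076172), 57.750518798828125)
34 upper [[347. 265.]] lower [[411. 338.]] C [[379. 302.]]
[230. 153.] [466. 380.] ((348.2740783691406, 266.5564270019531), (197.54095458984375, 260.1325988769531), 49.30988693237305)
[289. 209.] [406. 322.] ((347.57952880859375, 265.6913146972656), (98.75707244873047, 130.0628204345703), 49.31033706665039)
[296. 228.] [527. 450.] ((411.4698791503906, 339.1746520996094), (195.4989776611328, 253.68919372558594), 49.27957534790039)
0 [[390. 315.]]
-0.02 [[423. 366.]]
-0.046 [[465. 431.]]
0
0.006
0.012
```

The geometry is consistent: wheel and tip show the same camera bias. The wheel is on the axis within about 1 mm, threaded about 11 mm, and the 10–12 N is the keeper's slope. I continue in steps of 3–4 mm with slightly more grip.

Request:
{"fn": "apply_moves", "kwargs": {"moves": [0, -0.0003, 0.0003, 0, 0, 0, 0, 0.0007, 0, 0, 0, 0.0003, 0.0012, 0, 0, 0, 0.0005, 0.0016, 0, 0, 0, 0.0007, 0.002, 0, 0, 0, 0.0009, 0.0024, 0, 0, 0, 0.0011, 0.0028, 0, 0, 0, 0.0011, 0.0028, 0, 0, 0, 0.0011, 0.0028, 0, 0, 0, 0.0011, 0.0028, 0, 0], "grip_force": 13}}

```text
clock: 16.95
ee_pos: [0.5597, 0.1927, 0.1686]
eef_rot: [0.597, 0.802, -0.0, -0.0]
ft_force: [-5.2, -0.5, -1.6]
width: 0.605
```

```bash
python3 ff.py
```

```text
axial -1.5 xpeg -2.3 y 0.1 Fax 1.03 Fx -5.3 Fy 1.04 M [ 0.12  0.86 -0.01] t 16.95
```

The keeper is past its slope: axial force down to about 1 N. I slide on, easing 1 mm sideways because of the -5 N side load.

Request:
{"fn": "apply_moves", "kwargs": {"moves": [0, -0.0005, 0.0006, 0, 0, 0, -0.0004, 0.0016, 0, 0, 0, 0.0001, 0.0024, 0, 0, 0, 0.0006, 0.0033, 0, 0, 0, 0.001, 0.0042, 0, 0, 0, 0.0015, 0.005, 0, 0, 0, 0.002, 0.006, 0, 0, 0, 0.0025, 0.0068, 0, 0, 0, 0.0029, 0.0075, 0, 0, 0, 0.0029, 0.0075, 0, 0]}}

```text
clock: 18.2
ee_pos: [0.563, 0.1935, 0.1612]
eef_rot: [0.597, 0.802, 0.0, 0.0]
ft_force: [-2.6, 3.0, 0.6]
width: 0.605
```

```bash
python3 ff.py
```

```text
axial -9.7 xpeg -2.8 y -0.1 Fax 1.28 Fx -1.19 Fy 3.59 M [0.55 0.5  0.03] t 18.2
```

Request:
{"fn": "apply_moves", "kwargs": {"moves": [0.0005, 0.0004, 0.0009, 0, 0, 0.0005, 0.0009, 0.0018, 0, 0, 0.0005, 0.0014, 0.0027, 0, 0, 0.0005, 0.0019, 0.0036, 0, 0, 0.0005, 0.0024, 0.0045, 0, 0, 0.0005, 0.0029, 0.0054, 0, 0, 0.0005, 0.0034, 0.0063, 0, 0, 0.0005, 0.0039, 0.0072, 0, 0, 0.0005, 0.0044, 0.0081, 0, 0, 0.0005, 0.0047, 0.0088, 0, 0]}}

```text
clock: 19.45
ee_pos: [0.5673, 0.1952, 0.1525]
eef_rot: [0.597, 0.802, -0.0, -0.0]
ft_force: [-4.4, -1.7, 3.0]
width: 0.606
```

```bash
python3 ff.py; python3 look.py pics/l11.png; python3 -c "
import cv2
f=cv2.imread('pics/full.png');cv2.imwrite('pics/l11b.png',cv2.resize(f[115:175,235:305],None,fx=10,fy=10,interpolation=2))"
```

```text
axial -19.4 xpeg -2.8 y 0.3 Fax 4.89 Fx -2.78 Fy -0.36 M [-0.17  0.62  0.04] t 19.45
```

View pics/l11b.png

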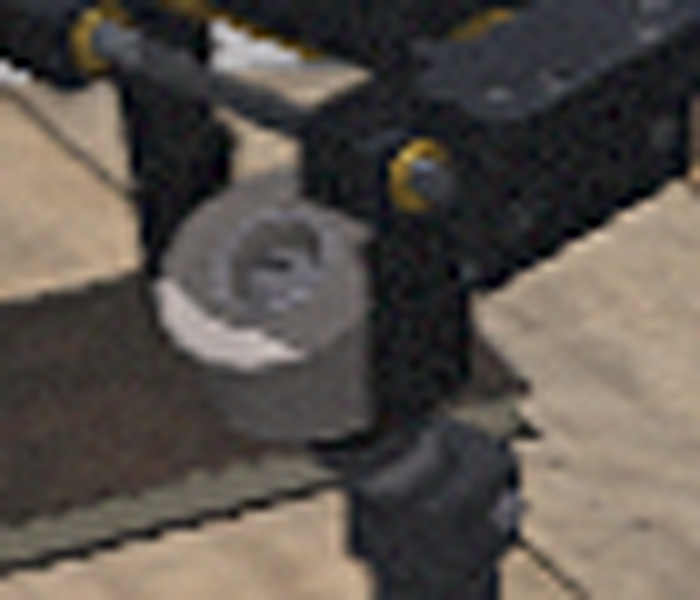

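The picture shows the peg tip coming up inside the bore at (275,265), with the wheel's lower edge near the sleeve collar. About 13 mm remain, so I use shorter steps.

Request:
{"fn": "apply_moves", "kwargs": {"moves": [0, -0.0002, 0.0006, 0, 0, 0, 0, 0.001, 0, 0, 0, 0.0003, 0.0015, 0, 0, 0, 0.0006, 0.002, 0, 0, 0, 0.0009, 0.0026, 0, 0, 0, 0.0012, 0.0031, 0, 0, 0, 0.0016, 0.0037, 0, 0, 0, 0.0019, 0.0043, 0, 0, 0, 0.002, 0.0046, 0, 0, 0, 0.002, 0.0046, 0, 0]}}

```text
clock: 20.75
ee_pos: [0.5694, 0.1959, 0.148]
eef_rot: [0.597, 0.802, 0.0, 0.0]
ft_force: [0.2, -0.7, 0.4]
width: 0.603
```

```bash
python3 ff.py
```

```text
axial -24.5 xpeg -3.0 y 0.3 Fax 0.33 Fx 0.16 Fy -0.76 M [-0.03  0.1   0.04] t 20.75
```

Request:
{"fn": "apply_moves", "kwargs": {"moves": [0, 0.0002, 0.0003, 0, 0, 0, 0.0004, 0.0006, 0, 0, 0, 0.0005, 0.0009, 0, 0, 0, 0.0007, 0.0012, 0, 0, 0, 0.0008, 0.0016, 0, 0, 0, 0.001, 0.0019, 0, 0, 0, 0.0012, 0.0022, 0, 0, 0, 0.0014, 0.0026, 0, 0, 0, 0.0014, 0.0026, 0, 0, 0, 0.0014, 0.0026, 0, 0]}}

```text
clock: 22.0
ee_pos: [0.5706, 0.1962, 0.1453]
eef_rot: [0.597, 0.802, 0.0, 0.0]
ft_force: [0.3, -0.4, -0.6]
width: 0.604
```

```bash
python3 ff.py
```

```text
axial -27.5 xpeg -3.2 y 0.3 Fax -0.62 Fx -0.12 Fy -0.48 M [-0.05 -0.04  0.04] t 22.0
```

Request:
{"fn": "apply_moves", "kwargs": {"moves": [0, 0.0001, 0.0002, 0, 0, 0, 0.0002, 0.0004, 0, 0, 0, 0.0003, 0.0006, 0, 0, 0, 0.0004, 0.0008, 0, 0, 0, 0.0005, 0.001, 0, 0, 0, 0.0006, 0.0012, 0, 0, 0, 0.0007, 0.0014, 0, 0, 0, 0.0008, 0.0016, 0, 0, 0, 0.0009, 0.0018, 0, 0, 0, 0.0009, 0.0018, 0, 0]}}

```text
clock: 23.25
ee_pos: [0.5714, 0.1965, 0.1435]
eef_rot: [0.597, 0.802, 0.0, 0.0]
ft_force: [0.1, 0.1, -0.5]
width: 0.604
```

```bash
python3 ff.py
```

```text
axial -29.4 xpeg -3.2 y 0.4 Fax -0.5 Fx -0.1 Fy 0.11 M [-0.05  0.14 -0.  ] t 23.25
```

Request:
{"fn": "apply_moves", "kwargs": {"moves": [0, 0.0001, 0.0002, 0, 0, 0, 0.0002, 0.0004, 0, 0, 0, 0.0003, 0.0006, 0, 0, 0, 0.0004, 0.0008, 0, 0, 0, 0.0005, 0.001, 0, 0, 0, 0.0006, 0.0012, 0, 0, 0, 0.0007, 0.0013, 0, 0, 0, 0.0007, 0.0013, 0, 0, 0, 0.0007, 0.0013, 0, 0, 0, 0.0007, 0.0013, 0, 0]}}

```text
clock: 24.5
ee_pos: [0.5721, 0.1967, 0.1422]
eef_rot: [0.597, 0.802, 0.0, -0.0]
ft_force: [0.7, -0.7, -1.9]
width: 0.607
```

```bash
python3 ff.py
```

```text
axial -30.9 xpeg -3.2 y 0.4 Fax -1.95 Fx -0.46 Fy -0.85 M [ 0.02 -0.1  -0.03] t 24.5
```

Request:
{"fn": "apply_moves", "kwargs": {"moves": [0, 0.0001, 0.0002, 0, 0, 0, 0.0002, 0.0004, 0, 0, 0, 0.0003, 0.0006, 0, 0, 0, 0.0004, 0.0008, 0, 0, 0, 0.0005, 0.001, 0, 0, 0, 0.0006, 0.0012, 0, 0, 0, 0.0007, 0.0013, 0, 0, 0, 0.0007, 0.0013, 0, 0, 0, 0.0007, 0.0013, 0, 0, 0, 0.0007, 0.0013, 0, 0]}}

```text
clock: 25.75
ee_pos: [0.5727, 0.1969, 0.1409]
eef_rot: [0.597, 0.802, -0.0, -0.0]
ft_force: [1.0, -1.0, -3.6]
width: 0.605
```

```bash
python3 ff.py; python3 look.py pics/l12.png; python3 -c "
import cv2
f=cv2.imread('pics/full.png');cv2.imwrite('pics/l12b.png',cv2.resize(f[115:175,235:305],None,fx=10,fy=10,interpolation=2))"
```

```text
axial -32.3 xpeg -3.2 y 0.4 Fax -3.46 Fx -1.06 Fy -1.27 M [ 0.07 -0.23  0.  ] t 25.75
```

View pics/l12b.png

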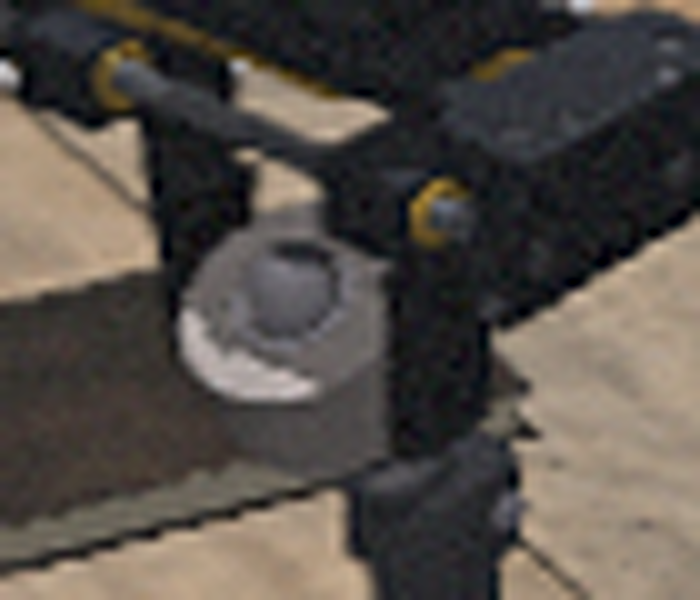

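The picture shows the peg standing out of the bore at (290,285). The axial force has turned slightly negative, so the keeper is riding off the upper face and the foot is close.

Request:
{"fn": "apply_moves", "kwargs": {"moves": [0, 0.0001, 0.0001, 0, 0, 0, 0.0001, 0.0002, 0, 0, 0, 0.0002, 0.0003, 0, 0, 0, 0.0002, 0.0004, 0, 0, 0, 0.0003, 0.0005, 0, 0, 0, 0.0003, 0.0006, 0, 0, 0, 0.0004, 0.0007, 0, 0, 0, 0.0004, 0.0008, 0, 0, 0, 0.0005, 0.0009, 0, 0, 0, 0.0005, 0.0009, 0, 0]}}

```text
clock: 27.05
ee_pos: [0.5733, 0.197, 0.1401]
eef_rot: [0.597, 0.802, -0.0, 0.0]
ft_force: [-1.2, 0.2, -1.9]
width: 0.606
```

```bash
python3 ff.py
```

```text
axial -33.3 xpeg -3.1 y 0.3 Fax -1.2 Fx -1.88 Fy 0.5 M [ 0.06  0.07 -0.05] t 27.05
```

Request:
{"fn": "apply_moves", "kwargs": {"moves": [0, 0.0001, 0.0001, 0, 0, 0, 0.0001, 0.0002, 0, 0, 0, 0.0002, 0.0003, 0, 0, 0, 0.0002, 0.0004, 0, 0, 0, 0.0003, 0.0005, 0, 0, 0, 0.0003, 0.0006, 0, 0, 0, 0.0004, 0.0007, 0, 0, 0, 0.0004, 0.0008, 0, 0, 0, 0.0005, 0.0009, 0, 0, 0, 0.0005, 0.0009, 0, 0]}}

```text
clock: 28.3
ee_pos: [0.5736, 0.1972, 0.1393]
eef_rot: [0.597, 0.802, -0.0, -0.0]
ft_force: [-3.4, -0.7, 2.5]
width: 0.605
```

```bash
python3 ff.py
```

```text
axial -34.2 xpeg -3.2 y 0.4 Fax 3.8 Fx -1.91 Fy 0.29 M [-0.12  0.53 -0.06] t 28.3
```

Contact at the washer: +5 N net. Now I build up to about 14 N, with a firmer grip so that it does not slip.

Request:
{"fn": "apply_moves", "kwargs": {"moves": [0, 0, 0, 0, 0, 0, 0, 0, 0, 0, 0, 0.0001, 0.0001, 0, 0, 0, 0.0001, 0.0002, 0, 0, 0, 0.0002, 0.0003, 0, 0, 0, 0.0002, 0.0004, 0, 0, 0, 0.0003, 0.0005, 0, 0, 0, 0.0003, 0.0006, 0, 0, 0, 0.0004, 0.0007, 0, 0, 0, 0.0004, 0.0007, 0, 0], "grip_force": 22}}

```text
clock: 29.55
ee_pos: [0.5738, 0.1972, 0.139]
eef_rot: [0.597, 0.802, -0.0, -0.0]
ft_force: [-7.6, -1.6, 7.7]
width: 0.605
```

```bash
python3 ff.py
```

```text
axial -34.5 xpeg -3.1 y 0.4 Fax 10.42 Fx -3.21 Fy 0.68 M [-0.33  1.05 -0.1 ] t 29.55
```

Request:
{"fn": "apply_moves", "kwargs": {"moves": [0, 0, 0.0002, 0, 0, 0, 0, 0.0003, 0, 0, 0, 0, 0.0004, 0, 0, 0, 0, 0.0004, 0, 0, 0, 0, 0.0004, 0, 0, 0, 0, 0.0004, 0, 0, 0, 0, 0.0004, 0, 0, 0, 0, 0.0004, 0, 0, 0, 0, 0.0004, 0, 0, 0, 0, 0.0004, 0, 0]}}

```text
clock: 30.8
ee_pos: [0.5738, 0.1972, 0.1389]
eef_rot: [0.597, 0.802, -0.0, -0.0]
ft_force: [-8.6, -1.6, 9.1]
width: 0.604
```

```bash
python3 ff.py; python3 look.py pics/l13.png; python3 -c "
import cv2
f=cv2.imread('pics/full.png');cv2.imwrite('pics/l13b.png',cv2.resize(f[115:175,235:305],None,fx=10,fy=10,interpolation=2))"
```

```text
axial -34.7 xpeg -3.2 y 0.4 Fax 12.16 Fx -3.4 Fy 0.96 M [-0.38  1.2  -0.03] t 30.8
```

View pics/l13b.png

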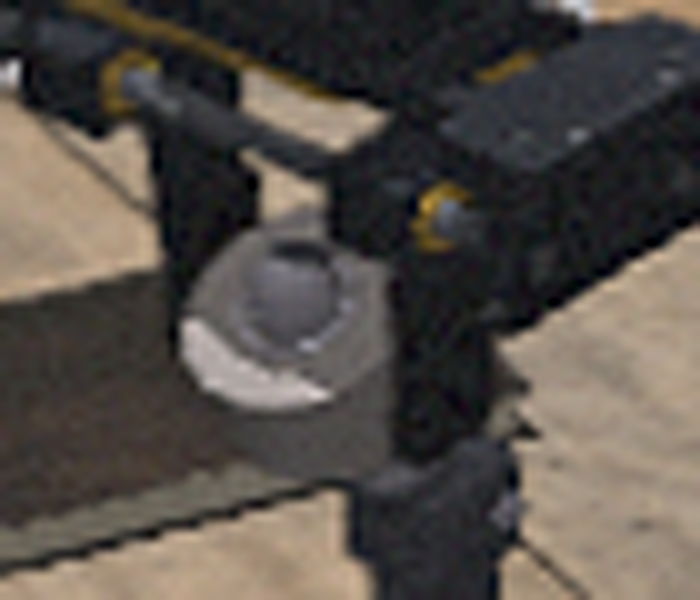

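The wheel is seated, held at a steady 12 N (about 13.7 N with its weight) for over a second. I relax and tug lightly with a weak grip to check that the keeper holds it.

Request:
{"fn": "apply_moves", "kwargs": {"moves": [0, -0.0003, -0.0006, 0, 0, 0, -0.0006, -0.0012, 0, 0, 0, -0.0009, -0.0018, 0, 0, 0, -0.0012, -0.0024, 0, 0, 0, -0.0014, -0.0028, 0, 0, 0, -0.0016, -0.0032, 0, 0, 0, -0.0018, -0.0034, 0, 0, 0, -0.0018, -0.0034, 0, 0, 0, -0.0018, -0.0034, 0, 0, 0, -0.0018, -0.0034, 0, 0], "grip_force": 7}}

```text
clock: 32.1
ee_pos: [0.5726, 0.1968, 0.1411]
eef_rot: [0.597, 0.802, 0.0, 0.0]
ft_force: [5.6, 2.0, -10.4]
width: 0.61
```

```bash
python3 ff.py
```

```text
axial -32.1 xpeg -3.3 y 0.3 Fax -12.0 Fx 0.36 Fy 0.34 M [ 0.22 -0.7   0.  ] t 32.1
```

The keeper holds the wheel against a 10 N pull. I return to neutral and open.

Request:
{"fn": "apply_moves", "kwargs": {"moves": [0, 0.0005, 0.001, 0, 0, 0, 0.0009, 0.0018, 0, 0, 0, 0.0012, 0.0025, 0, 0, 0, 0.0012, 0.0025, 0, 0, 0, 0.0012, 0.0025, 0, 63, 0, 0.0012, 0.0025, 0, 68, 0, 0.0012, 0.0025, 0, 75, 0, 0.0012, 0.0025, 0, 80, 0, 0.0012, 0.0025, 0, 85, 0, 0.0012, 0.0025, 0, 85]}}

```text
clock: 33.35
ee_pos: [0.5735, 0.1971, 0.139]
eef_rot: [0.597, 0.802, -0.0, -0.0]
ft_force: [-0.7, 0.3, 0.2]
width: 0.849
```

Request:
{"fn": "apply_moves", "kwargs": {"moves": [0, 0, -0.005, 0, 85, 0, 0, -0.015, 0, 85, 0, 0, -0.03, 0, 85, 0, 0, -0.05, 0, 85, 0, 0, -0.07, 0, 85, 0, 0, -0.09, 0, 85, 0, -0.03, -0.11, 0, 85, 0, -0.08, -0.13, 0, 85, 0, -0.12, -0.14, 0, 85, 0, -0.15, -0.14, 0, 85]}}

```text
clock: 34.6
ee_pos: [0.429, 0.1539, 0.2811]
eef_rot: [0.597, 0.802, 0.001, 0.001]
ft_force: [0.2, 0.4, 0.7]
width: 0.853
```

```bash
python3 ff.py; python3 - <<'E'
from h import *
f=grab_frame("scene");g=grab_frame("top")
a=cv2.resize(f[110:180,230:305],(400,373),interpolation=2);b=cv2.resize(g[165:235,200:275],(400,373),interpolation=2)
cv2.imwrite("pics/end.png",np.hstack([a,b]));cv2.imwrite("pics/endf.png",f)
E
```

```text
axial 161.8 xpeg -69.9 y 0.5 Fax 0.45 Fx 0.55 Fy 0.35 M [0.06 0.04 0.01] t 34.6
```

View pics/end.png

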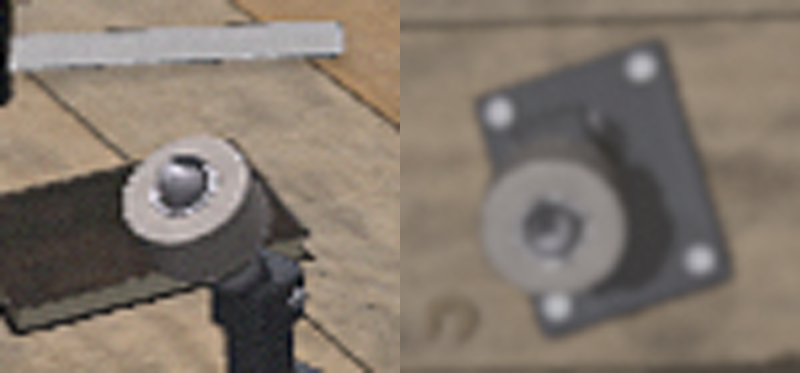

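View pics/endf.png

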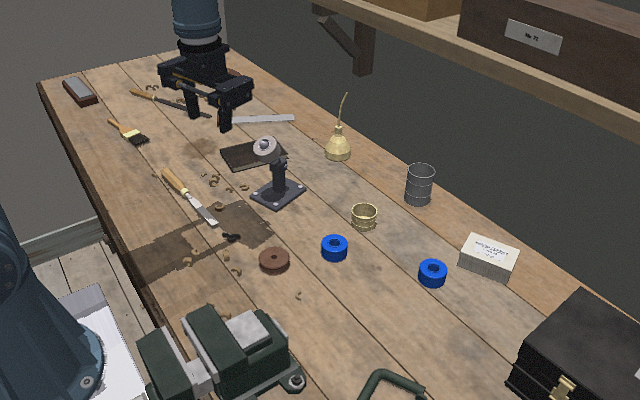

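The wheel sits square at the foot of the peg, with the tip standing out of the bore at scene (263,145). The gripper is clear, and the sheave (274,260), tin (364,216) and blue rings stand where they were.

```bash
python3 -c "
from station import *
print(get_state()['joint_vel'].round(3)); print(sign_off())"
```

```text
[ 0.002  0.064 -0.061  0.003 -0.038  0.012]
the job is handed in; nothing more can be done
None
```

The wheel is on the peg, seated at the foot with the keeper holding it, and I handed the job in at about 35 s; sign-off gave no verdict.

**What I did:** I gripped the grey wheel lightly and tilted it about 27° in the pads by easing its underside onto the peg tip, because the tool itself cannot tilt. I then slid it on along the axis.

**Forces read at the end of each move:**
- The keeper took about 12 N.
- The washer was met about 35 mm further on.
- The wheel was held there at 10–12 N measured, about 12–14 N with its weight, for over a second.
- All readings stayed below about 15 N. Force was only reported at the end of each move, so short peaks in between were not seen.

**Last checks:**
- A pull of about 10 N did not bring the wheel off, so the keeper has it.
- The final pictures show the wheel square on the peg with the gripper clear, and the sheave, tin and blue rings where they were.

**What disagreed or stayed uncertain:**
- The two cameras differed by up to about 5 mm at the peg tip, so I placed the wheel relative to the tip in one view and by feel.
- The jaw opening read 53 mm on the 56 mm wheel.
- There was a side load of 3 to 5 N during the slide.
- I inferred that the keeper was out from forces only; it could not be seen directly.

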